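# Index a crown collar by ratchet and set its crest

## Robot

A 6-joint arm with a two-finger parallel gripper is mounted at the origin on the work surface. World frame = base frame: x ahead of the robot, y to its left, z up, the work surface at z = 0. Lengths are in m, angles in rad, forces in N, time in s.
With the tool pointing down it reaches from about 0.325 to 0.75 m from the base axis. Payload 7.6 kg.
Tool frame: the origin (TCP) lies midway between the tips of the shut fingers; the grasp point (between the pads) lies 19 mm behind it; z points along the fingers, x is the direction in which the jaws open and shut, and the axes are right-handed (so a half turn about z gives the same grasp; the last joint's range is limited). The gripper opens to 85 mm and grips with 20 to 120 N. Pads are 22 mm wide; open, the fingers measure 114 mm over their backs; the gripper's body (76 mm by 85 mm) begins 54 mm behind the grasp point. The pads swing forward as they close: fully open they stand 13 mm farther back than shut.
Start: joints at [1.076, 0.052, 1.401, -0, 1.689, -0.07], TCP at [0.216, 0.478, 0.231] pointing down, gripper open.
Joint ranges: [-2.9, 2.9], [-0.91, 2.17], [0.12, 2.37], [-1.06, 4.2], [0.26, 2.73], [-2.93, 2.93]. Speed limits (rad/s): [2.57, 2.57, 3.01, 3.14, 3.14, 3.14].

## Interface

Orientations are given as [roll, pitch, yaw] about the fixed x, y, z axes, in that order (R = Rz(yaw) Ry(pitch) Rx(roll)).
In Python, from bench import env, eyes, workorder gives the robot as it stands.
- The arm moves only by the tool jog_arm, never from a script. Its argument "motion" is a list of rows, each a list of 5 numbers: the shift along the tool's x, y, z in m, then the turn about the tool's z in rad, then the opening, from 0 (shut) to 1 (fully open). A call has 1 to 10 rows; each row shifts and turns the pose as measured when the row begins, along the tool's axes as they then stand; what a row does not reach is not made up. A row lasts 1/12 s, in which the tool goes at most 41.7 mm and 7.16 degrees, less where a joint would pass 70% of its speed; a pose out of reach is approached as far as the arm can. A call is refused whole if a number of a shift passes 0.0417 or a number of a turn 0.125, either way. A call with a gripper value outside its range is refused whole. The fingers move at their own pace and stop on an object; "newtons" is the grip in N (left out, the last holds). Time passes only in rows, so rows that do not move let the fingers close. It gives the time, the measured TCP pose, the force and the opening at its end, in the units of the state.
- env.get_state(): the state, without advancing time (a new reading comes with each control period).
- eyes.grab_frame(name): name is "scene" or "side" or "wrist"; returns the picture (400x640x3 uint8, blue, green, red); there is no depth.
- eyes.camera_info(name): a dict with "camera_matrix" (3x3 intrinsics, pixels), "T" (4x4, takes a point from camera to world coordinates); the wrist camera has in their place "mount" (4x4, takes a point from camera to tool coordinates, whose origin is the TCP and whose axes are the tool frame's). Camera axes: x right, y down, z forward; pixel columns grow to the right and rows downward; lengths in m; the calibration is good to about 2 mm. A picture is of the moment at which its call begins: read the wrist's pose just before it. camera_info takes no time and is no camera call.
- workorder.finish_job(): hands the job in, once; it reports no verdict.
Trained networks look in the newest picture that a camera, given by its name, has taken for a name from the list of things; names that differ only in an ending like _2 or _b are one class to them, and where a whole thing is asked for, a point or a joint stands for the part that bears it (a point fixed in the world has none). Each returns a list of dicts, best first, with "conf" (0 to 1); they miss things now and then, are a little off and sometimes report something else, mostly with a low value. They report only what shows in the picture. A call takes as long as a camera call. They do not tell look-alikes from the thing itself.
- eyes.regions_of(camera, label): "mask" (400x640 bool, what is visible of it) and "box" ([left, top, right, bottom] in pixels, round what is visible of it).
- eyes.tip_of(camera, label): "centre" ([column, row] in pixels: a listed point, or the origin of a listed thing).
The state is a dict: "time_s": time; "q": joint angles; "dq": joint speeds; "tau": joint torques, N m; "position": TCP position; "tool_rot": TCP orientation; "contact_force": force on the tool from outside, world axes, zero at the start; "ft_torque": the same for the moment, N m; "width": opening from 0.0 (shut) to 1.0 (fully open).
Only numpy, scipy, OpenCV 4.12 (cv2) and the standard library are available. Lean on these libraries where they do the work, as an engineer would, in place of code of your own. Each camera call takes 0.05 s, during which the arm holds its last target. There are 200 camera calls.

## Task

Work the black-handled ratchet lever in full strokes, letting it come back each time, just as many strokes as it takes to bring the collar's one empty setting in line with the red-capped post; turn the collar only with the lever. Then set the loose red crest upright and flush in that setting, without dropping it, and leave the lever back at rest, the setting still at the red post, and the ornament, glue gun and jar undisturbed.

Things in the scene. Friction and masses are not known exactly. Their poses are not given: they have to be found in the camera images.
- stand: Blue round stand, 330 mm across, 20 mm high; origin on the collar's vertical axis at the table. Carries collar, lever and three posts 45 degrees apart, one red-capped (at any of the three stations), two grey-capped. The empty setting starts 90, 135 or 180 degrees clockwise (from above) of the red post: 2, 3 or 4 full strokes.
- dial: Gold crown collar, 264 mm across, top 58 mm above the table. Origin on its vertical axis, at 48 mm; own x points to the empty setting. Eight gold settings 45 degrees apart, centred 90 mm out, rims at 68 mm; seven hold flat white or purple stones (top 70 mm), one is empty. Turns counter-clockwise (from above), stiffly (0.6 N m), and stays put. Starts within 0.05 rad of in line with the posts.
- setting (a point): Centre of the floor of the empty setting: a recess 64 mm along its own x (radially outward from the collar's axis) by 38 mm along y, 10 mm deep, dark floor 58 mm above the table, gold walls 4 mm thick, rim at 68 mm. z up. Turns with the collar.
- red_post (a point): Top centre of the red-capped post (cap 20 mm across, top 76 mm above the table), 150 mm from the collar's axis. In line means: setting and post lie on the same bearing from the collar's axis.
- lever (a joint): Lever angle about the collar's axis, rad: 0 at rest, 0.96 at the far stop, growing counter-clockwise from above. A spring returns it; driving takes 7 to 8 N at the handle. The first 0.17 rad are idle, then the pawl carries the collar to the stop: 45 degrees a full stroke, settings then in line with the posts. Coming back the pawl slips; it must return below 0.12 rad to catch again.
- handle (a point): Grip point on the lever's upright black round handle (24 mm in diameter, from 40 to 116 mm above the table), on its axis, 95 mm above the table and 185 mm from the collar's axis. It swings level about the collar's axis, with 40 mm free around it.
- crest (a point): Centre (25 mm above the underside) of the loose crest, 50 mm high, 0.1 to 0.2 kg, upright on the table: gold foot plate 60 mm along own x, 34 mm along y, 10 mm thick, and on it a red block 36 by 24 mm (x, y), 40 mm high. Fits the setting with x along the setting's x, either way round, 2 mm of play a side; home, the foot's top is flush with the rim and this point 25 mm above setting.
- crest_piece: The same crest as a body; origin at the centre of its underside.
- tower: Bystander: gold, red and white tower ornament, 92 mm across, 198 mm high; origin at the centre of its underside.
- glue_gun: Bystander: blue glue gun lying on its side, 160 mm long, 30 mm high; origin beneath the middle of its barrel.
- bead_jar: Bystander: amber jar with a yellow cap, 64 mm across, 65 mm high; origin at the centre of its underside.
Not all that is in view belongs to the job. Of the things that look like the crest_piece, take the one that is nearest to the robot's base at the start.

How it is judged:
By the outcome, as a careful person would: the job done as asked, in the order asked, and still so for the second after the job is handed in, with the robot touching nothing.
It also fails if it takes over 72 s, if anything falls off the work surface, if the arm or the gripper's body presses on something with over 40 N, if the wrist force passes 120 N, or if a joint passes its speed limit or range.

## Working session

There is one attempt and no reset: what is moved stays moved. The work goes in short steps, Python scripts to look and compute and a tool call to move; the robot and the scene stay as the last step left them, time stands still between calls to the robot, and variables do not carry over. Pictures are saved under pics/ and viewed, on a budget of 13 in all, crops included, one or two more only if the job needs it, and the job is handed in when it is done.

Besides the shell and the picture viewer there is one more tool, called after ">>>" as name(argument=value, ...) on one line, values as JSON. jog_arm: Moves the arm, as the interface text tells. Its arguments: {"type":"object","properties":{"motion":{"type":"array"},"newtons":{"type":"number"}},"required":["motion"]}

```bash
mkdir -p pics; ls; cat > h.py <<'E'
import numpy as np, cv2
from bench import env, eyes, workorder
from scipy.spatial.transform import Rotation as R
def cam(n):
    i=eyes.camera_info(n); K=np.array(i["camera_matrix"])
    if n=="wrist":
        s=env.get_state(); T=np.eye(4); r=np.array(s["tool_rot"])
        T[:3,:3]=R.from_euler("xyz",r).as_matrix() if r.size==3 else r.reshape(3,3)
        T[:3,3]=s["position"]; return K,T@np.array(i["mount"])
    return K,np.array(i["T"])
def toz(C,px,z):
    K,T=C; d=T[:3,:3]@np.linalg.solve(K,[px[0],px[1],1]); o=T[:3,3]
    return o+d*(z-o[2])/d[2]
def proj(C,p):
    K,T=C; c=K@(T[:3,:3].T@(np.asarray(p)-T[:3,3])); return c[:2]/c[2]
E
python3 - <<'E'
from h import *
print(env.get_state())
Z=dict(stand=0,dial=.048,setting=.058,red_post=.076,handle=.095,crest=.025,tower=0,glue_gun=0,bead_jar=0)
ims=[]
for n in("scene","side"):
    C=cam(n); im=eyes.grab_frame(n); ims.append(im.copy())
    for k,z in Z.items():
        for d in eyes.tip_of(n,k)[:4]:
            print(n,k,np.round(d["centre"]),round(d["conf"],2),np.round(toz(C,d["centre"],z),3))
cv2.imwrite("pics/a.png",np.vstack(ims)[:, :])
cv2.imwrite("pics/a.png",cv2.resize(np.vstack(ims),(480,600)))
for n,i in zip("cs",ims): cv2.imwrite(f"pics/{n}0.png",i)
E
```

```text
pics
{'time_s': 0.0, 'q': array([ 1.07568399e+00,  5.28036169e-02,  1.40174515e+00, -6.34085424e-06,
        1.68857050e+00, -7.03302443e-02]), 'dq': array([ 7.24255776e-04, -4.71173996e-06,  5.01326850e-04, -1.65845745e-03,
       -4.57071388e-04,  5.71312879e-04]), 'tau': array([ 6.53115058e-04, -3.81656170e+01, -3.60199714e+01, -1.01592691e-04,
        6.02233587e-03,  2.45180524e-05]), 'position': array([0.21621665, 0.4780804 , 0.23047945]), 'tool_rot': array([-3.14149166e+00,  1.52328237e-03,  1.14601357e+00]), 'contact_force': array([ 0.59598677,  0.15142546, -0.58476223]), 'ft_torque': array([ 0.04380082, -0.0129759 , -0.05781984]), 'width': 1.0010257609116675}
scene stand [298. 214.] 0.9 [ 0.534 -0.069  0.   ]
scene dial [296. 201.] 0.96 [ 0.532 -0.073  0.048]
scene setting [325. 210.] 0.74 [0.559 0.029 0.058]
scene setting [400. 282.] 0.32 [0.776 0.295 0.058]
scene red_post [281. 169.] 0.52 [ 0.415 -0.172  0.076]
scene handle [337. 225.] 0.7 [0.658 0.097 0.095]
scene crest [476. 214.] 0.85 [0.389 0.458 0.025]
scene crest [410. 231.] 0.81 [0.537 0.281 0.025]
scene crest [416. 211.] 0.75 [0.434 0.281 0.025]
scene tower [186. 209.] 0.77 [ 0.621 -0.421  0.   ]
scene glue_gun [399. 281.] 0.91 [0.718 0.286 0.   ]
scene bead_jar [471. 247.] 0.6 [0.519 0.457 0.   ]
side stand [335. 238.] 0.78 [ 0.554 -0.052  0.   ]
side stand [255. 182.] 0.69 [0.437 0.306 0.   ]
side dial [334. 229.] 0.72 [ 0.544 -0.065  0.048]
side setting [320. 204.] 0.89 [0.553 0.038 0.058]
side setting [335. 240.] 0.34 [ 0.52  -0.115  0.058]
side red_post [314. 255.] 0.59 [ 0.443 -0.15   0.076]
side handle [340. 176.] 0.51 [0.644 0.089 0.095]
side crest [255. 184.] 0.8 [0.426 0.263 0.025]
side crest [287. 172.] 0.71 [0.545 0.279 0.025]
side crest [229. 162.] 0.5 [0.388 0.433 0.025]
side tower [441. 332.] 0.98 [ 0.622 -0.419  0.   ]
side glue_gun [330. 162.] 0.68 [0.726 0.31  0.   ]
side bead_jar [269. 157.] 0.83 [0.537 0.44  0.   ]
```

View pics/c0.png

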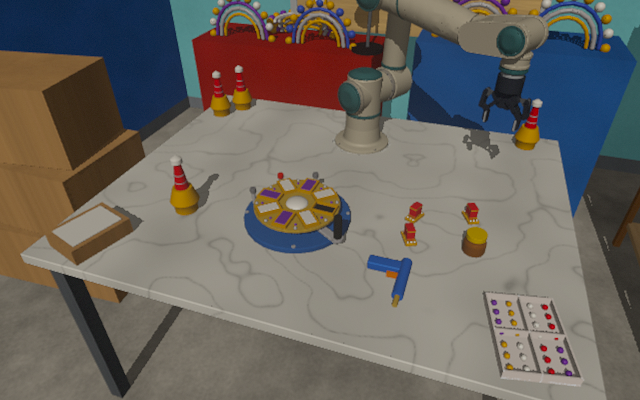

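View pics/s0.png

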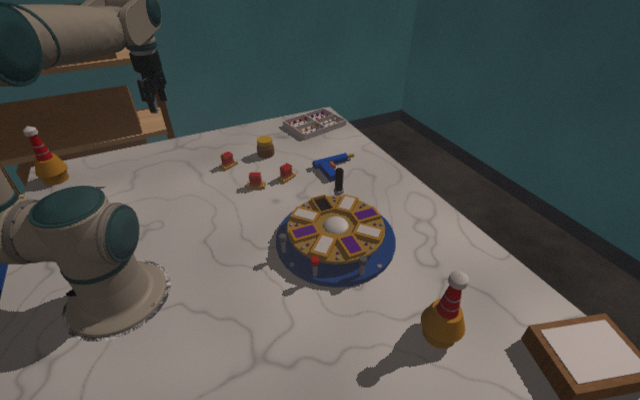

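The red post is the middle one and sits on a bearing of about 220°. The empty setting is at about 81°, so it looks like 3 strokes, to be confirmed close up. The nearest crest is at about (0.43, 0.27). I'm moving above the handle.

>>> jog_arm(motion=[[-0.0125,0.0395,0,0,1],[-0.0125,0.0395,0,0,1],[-0.0125,0.0395,0,0,1],[-0.0125,0.0395,0,0,1],[-0.0125,0.0395,0,0,1],[-0.0125,0.0395,0,0,1],[-0.0125,0.0395,0,0,1],[-0.0125,0.0395,0,0,1],[-0.0125,0.0395,0,0,1],[-0.0125,0.0395,0,0,1]])

```text
time_s: 1.83
position: [0.5254, 0.203, 0.2314]
tool_rot: [-3.141, -0.004, 1.162]
contact_force: [0.3, 0.8, 0.1]
width: 1.001
```

>>> jog_arm(motion=[[0,0,0,0.12,0.6],[0,0,0,0.12,0.6],[0,0,0,0.12,0.6],[0,0,0,0.12,0.6],[0,0,0,0.12,0.6],[0,0,0,0.12,0.6],[0,0,0,0.12,0.6],[0,0,0,0.12,0.6],[0,0,0,0.12,0.6],[0,0,0,0.12,0.6]])

```text
time_s: 2.67
position: [0.5318, 0.1937, 0.2288]
tool_rot: [-3.141, 0.001, -0.088]
contact_force: [-0.2, -0.3, 0.1]
width: 0.603
```

```bash
cat > look.py <<'E'
from h import *
import sys
C=cam("wrist"); im=eyes.grab_frame("wrist"); cv2.imwrite(f"pics/{sys.argv[1]}.png",im)
Z=dict(stand=0,dial=.048,setting=.058,red_post=.076,handle=.095,crest=.025)
for k in sys.argv[2:]:
    for d in eyes.tip_of("wrist",k)[:3]:
        print(k,np.round(d["centre"]),round(d["conf"],2),np.round(toz(C,d["centre"],Z[k]),4))
E
python3 look.py w1 stand dial setting red_post handle crest; python3 -c "
from h import *;print(eyes.camera_info('wrist')['mount'].round(3),env.get_state()['q'].round(2))"
```

```text
stand [346. 351.] 0.84 [ 0.5471 -0.0621  0.    ]
setting [350. 327.] 0.94 [0.5519 0.023  0.058 ]
handle [441. 285.] 0.92 [0.6427 0.0931 0.095 ]
handle [346. 352.] 0.72 [0.5445 0.0222 0.095 ]
crest [325.  94.] 0.74 [0.5451 0.2817 0.025 ]
crest [214. 102.] 0.62 [0.4302 0.2831 0.025 ]
[[ 1.     0.    -0.     0.001]
 [-0.     0.956  0.293 -0.074]
 [ 0.    -0.293  0.956 -0.142]
 [ 0.     0.     0.     1.   ]] [0.28 0.17 1.28 0.   1.69 0.36]
```

View pics/w1.png

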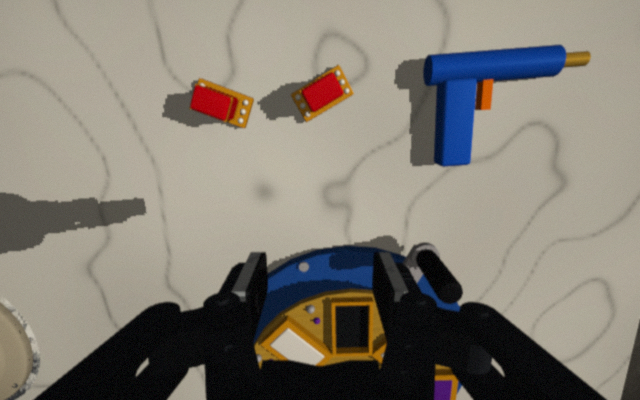

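>>> jog_arm(motion=[[0,0,0,0.122,0.6],[0,0,0,0.122,0.6],[0,0,0,0.122,0.6],[0,0,0,0.122,0.6],[0.037,0.006,0,0,0.6],[0.037,0.006,0,0,0.6],[0.037,0.006,0,0,0.6],[0.037,0.006,0,0,0.6],[0,0,0.035,0,0.6],[0,0,0.035,0,0.6]])

```text
time_s: 3.85
position: [0.6518, 0.09, 0.1679]
tool_rot: [-3.129, -0.015, -0.57]
contact_force: [0.6, 0.2, -1.0]
width: 0.599
```

```bash
python3 look.py w2 stand dial setting red_post handle;python3 -c "
from h import *
s=env.get_state();print(s['position'],s['tool_rot'])"
```

```text
stand [309. 344.] 0.73 [ 0.5441 -0.0613  0.    ]
dial [313. 377.] 0.91 [ 0.548  -0.0639  0.048 ]
setting [264. 316.] 0.84 [0.5538 0.0272 0.058 ]
setting [ 13. 146.] 0.64 [0.4808 0.2571 0.058 ]
[0.65061668 0.09198848 0.17108648] [-3.12814177 -0.01529045 -0.56882943]
```

View pics/w2.png

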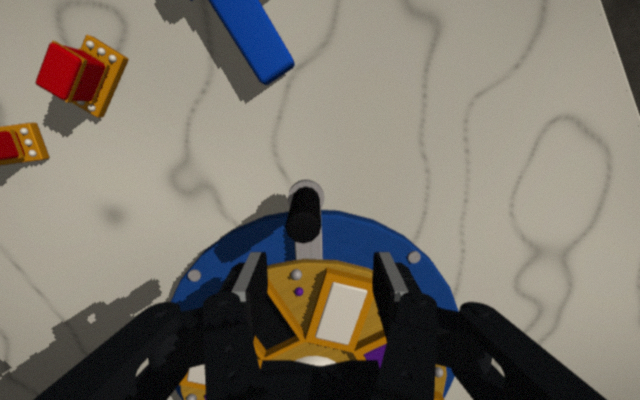

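```bash
python3 - <<'E'
from h import *
C=cam("wrist")
p=toz(C,(304,228),.116); q=toz(C,(306,190),.036); print(p,q)
s=env.get_state();print(s['position'],s['tool_rot'])
r=R.from_euler("xyz",s["tool_rot"])
print(r.inv().apply(np.array([p[0],p[1],.095])-s["position"]))
for c in([.543,-.064],[.541,-.066]):
    d=p[:2]-c; print(np.hypot(*d),np.degrees(np.arctan2(d[1],d[0])))
E
```

```text
[0.64305339 0.0966974  0.116     ] [0.64605663 0.10266157 0.036     ]
[0.65061668 0.09198848 0.17108648] [-3.12814177 -0.01529045 -0.56882943]
[-0.01007106  0.00112796  0.07593307]
0.18929958989024265 58.092788007706886
0.19205555936765084 57.90164219128302
```

>>> jog_arm(motion=[[-0.0095,0.001,0.01,0,0.6],[0,0,0.03,0,0.6],[0,0,0.03,0,0.6],[0,0,0.028,0,0.6],[0,0,0,0,0.45],[0,0,0,0,0.45]])

```text
time_s: 4.65
position: [0.651, 0.1012, 0.0908]
tool_rot: [-3.11, -0.039, -0.562]
contact_force: [0.2, 0.1, 1.1]
width: 0.455
```

```bash
cat > rel.py <<'E'
from h import *
import sys
s=env.get_state(); r=R.from_euler("xyz",s["tool_rot"])
p=np.array(eval(sys.argv[1]))
print("pos",np.round(s["position"],4),"rot",np.round(s["tool_rot"],3),"q",np.round(s["q"],3),"F",np.round(s["contact_force"],1))
print("rel tool",np.round(r.inv().apply(p-s["position"]),4),"tool z",r.as_matrix()[:,2].round(3))
E
python3 rel.py .643,.0955,.095
```

```text
pos [0.651  0.1012 0.0908] rot [-3.11  -0.039 -0.562] q [0.098 0.468 1.193 0.002 1.43  0.659] F [0.2 0.1 1.1]
rel tool [-0.0035  0.0089 -0.0046] tool z [ 0.05   0.006 -0.999]
```

>>> jog_arm(motion=[[-0.002,0.005,0.005,0,0.45],[-0.001,0.004,0.005,0,0.45],[0,0,0.005,0,0.45],[0,0,0,0,0.45]])

```text
time_s: 4.98
position: [0.6471, 0.0957, 0.0838]
tool_rot: [-3.102, -0.049, -0.561]
contact_force: [-0.6, 1.3, -0.7]
width: 0.45
```

```bash
python3 rel.py .643,.0955,.095
```

```text
pos [0.6471 0.0957 0.0838] rot [-3.102 -0.049 -0.561] q [0.09  0.452 1.229 0.002 1.398 0.649] F [-0.6  1.3 -0.7]
rel tool [-0.0028  0.0019 -0.0114] tool z [ 0.062  0.008 -0.998]
```

>>> jog_arm(motion=[[0,0.002,0.012,0,0.45],[0,0,0.012,0,0.45],[-0.018,0.001,0,-0.096,0.45],[-0.018,0.001,0,-0.096,0.45],[-0.018,0.001,0,-0.096,0.45],[-0.018,0.001,0,-0.096,0.45]])

```text
time_s: 5.48
position: [0.5868, 0.1178, 0.0556]
tool_rot: [-3.12, -0.079, -0.167]
contact_force: [8.0, 1.2, 5.4]
width: 0.447
```

```bash
cat >> rel.py <<'E'
c=np.array([.5436,-.0605]); d=s["position"][:2]-c
print("tcp radius",np.hypot(*d).round(4),"bearing",np.degrees(np.arctan2(d[1],d[0])).round(1),"xaxis-perp deg",np.degrees(s["tool_rot"][2]).round(1)+90)
E
python3 rel.py .643,.0955,.095
```

```text
pos [0.5868 0.1178 0.0556] rot [-3.12  -0.079 -0.167] q [ 0.138  0.32   1.459 -0.004  1.281  0.306] F [8.  1.2 5.4]
rel tool [ 0.062   0.0119 -0.0349] tool z [ 0.082  0.008 -0.997]
tcp radius 0.1835 bearing 76.4 xaxis-perp deg 80.4
```

>>> jog_arm(motion=[[-0.018,0.0005,-0.003,-0.085,0.45],[-0.018,0.0005,-0.003,-0.085,0.45],[-0.018,0.0005,-0.003,-0.085,0.45],[-0.018,0.001,-0.002,-0.085,0.45],[-0.018,0.001,-0.002,-0.085,0.45]])

```text
time_s: 5.9
position: [0.4991, 0.1148, 0.0576]
tool_rot: [3.124, -0.097, 0.283]
contact_force: [9.6, 0.6, -2.0]
width: 0.451
```

```bash
python3 rel.py .643,.0955,.095
```

```text
pos [0.4991 0.1148 0.0576] rot [ 3.124 -0.097  0.283] q [ 0.157  0.076  1.736 -0.005  1.231 -0.124] F [ 9.6  0.6 -2. ]
rel tool [ 0.1359  0.0591 -0.0233] tool z [ 0.098  0.011 -0.995]
tcp radius 0.1808 bearing 104.3 xaxis-perp deg 106.2
```

>>> jog_arm(motion=[[-0.017,0,-0.002,-0.07,0.45],[-0.016,0,-0.002,-0.06,0.45],[-0.009,0,0,-0.02,0.45]])

```text
time_s: 6.15
position: [0.4658, 0.1016, 0.0585]
tool_rot: [3.102, -0.119, 0.446]
contact_force: [61.8, 25.6, -32.1]
width: 0.453
```

```bash
python3 rel.py .643,.0955,.095
```

```text
pos [0.4658 0.1016 0.0585] rot [ 3.102 -0.119  0.446] q [ 0.138 -0.045  1.858 -0.002  1.203 -0.304] F [ 61.8  25.6 -32.1]
rel tool [ 0.1605  0.0825 -0.0142] tool z [ 0.124  0.015 -0.992]
tcp radius 0.1798 bearing 115.7 xaxis-perp deg 115.5
```

>>> jog_arm(motion=[[0.01,0,0,0.03,0.45],[0.018,0,0,0.096,0.45],[0.018,0,0,0.096,0.45],[0.018,0.001,0,0.096,0.45],[0.018,0.001,0,0.096,0.45],[0.018,0.001,0,0.096,0.45],[0.018,0.001,0,0.096,0.45],[0.018,0.001,0,0.096,0.45]])

```text
time_s: 6.82
position: [0.601, 0.1171, 0.0691]
tool_rot: [-3.087, -0.12, -0.289]
contact_force: [1.6, -0.3, -1.6]
width: 0.451
```

```bash
python3 rel.py .643,.0955,.095
```

```text
pos [0.601  0.1171 0.0691] rot [-3.087 -0.12  -0.289] q [1.320e-01 3.060e-01 1.450e+00 1.000e-03 1.254e+00 4.170e-01] F [ 1.6 -0.3 -1.6]
rel tool [ 0.0492  0.0076 -0.0206] tool z [ 0.13   0.019 -0.991]
tcp radius 0.1867 bearing 72.1 xaxis-perp deg 73.4
```

>>> jog_arm(motion=[[0.018,0.001,0,0.09,0.45],[0.018,0.001,0,0.09,0.45],[0.016,0.001,0,0.08,0.45],[0,0,0,0,0.45]])

```text
time_s: 7.15
position: [0.6511, 0.0939, 0.0697]
tool_rot: [-3.058, -0.097, -0.568]
contact_force: [-1.7, 1.1, 0.2]
width: 0.451
```

```bash
python3 rel.py .643,.0955,.095; python3 - <<'E'
from h import *
im=eyes.grab_frame("scene"); 
im2=eyes.grab_frame("side"); cv2.imwrite("pics/st1.png",np.hstack([cv2.resize(im[150:270,230:370],None,fx=2.8,fy=2.8),cv2.resize(im2[150:270,260:400],None,fx=2.8,fy=2.8)]))
for n in("scene","side"):
    C=cam(n)
    for k,z in dict(setting=.058,red_post=.076,handle=.095).items():
        for d in eyes.tip_of(n,k)[:2]: print(n,k,np.round(d["centre"]),round(d["conf"],2),np.round(toz(C,d["centre"],z),3))
E
```

```text
pos [0.6511 0.0939 0.0697] rot [-3.058 -0.097 -0.568] q [0.084 0.428 1.294 0.009 1.292 0.646] F [-1.7  1.1  0.2]
rel tool [-0.0052  0.0008 -0.0261] tool z [ 0.126  0.019 -0.992]
tcp radius 0.1881 bearing 55.2 xaxis-perp deg 57.5
scene setting [324. 192.] 0.9 [ 0.474 -0.002  0.058]
scene red_post [281. 171.] 0.61 [ 0.428 -0.167  0.076]
scene handle [337. 223.] 0.6 [0.651 0.093 0.095]
side setting [303. 215.] 0.91 [0.487 0.013 0.058]
side setting [268. 155.] 0.38 [0.509 0.361 0.058]
side red_post [314. 258.] 0.6 [ 0.438 -0.161  0.076]
side handle [339. 179.] 0.6 [0.635 0.077 0.095]
```

View pics/st1.png

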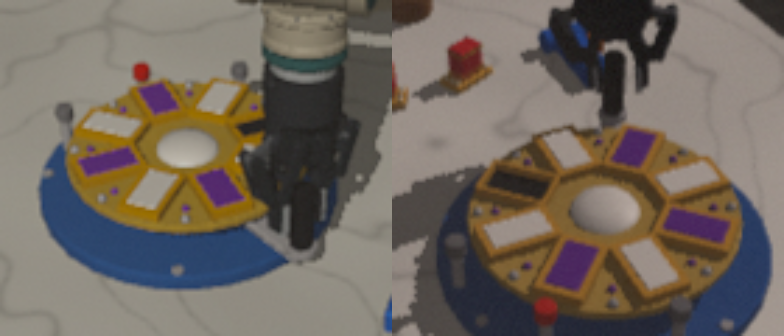

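After one stroke the empty setting is two places before the red post, so two more strokes are needed.

>>> jog_arm(motion=[[-0.018,0.001,0,-0.09,0.45],[-0.018,0.001,0,-0.09,0.45],[-0.018,0.001,0,-0.09,0.45],[-0.018,0.0005,0,-0.09,0.45],[-0.018,0.0005,0,-0.09,0.45],[-0.018,0.0005,0,-0.09,0.45],[-0.018,0.0005,0,-0.09,0.45],[-0.018,0.0005,0,-0.09,0.45],[-0.018,0.0005,0,-0.09,0.45],[-0.016,0.0005,0,-0.08,0.45]])

```text
time_s: 8.38
position: [0.4972, 0.1126, 0.0672]
tool_rot: [3.083, -0.195, 0.382]
contact_force: [7.7, 3.9, 4.1]
width: 0.452
```

```bash
python3 rel.py .643,.0955,.095
```

```text
pos [0.4972 0.1126 0.0672] rot [ 3.083 -0.195  0.382] q [ 0.158 -0.018  1.821 -0.015  1.135 -0.213] F [7.7 3.9 4.1]
rel tool [0.1318 0.0702 0.0018] tool z [ 0.202  0.018 -0.979]
tcp radius 0.1792 bearing 105.0 xaxis-perp deg 111.9
```

>>> jog_arm(motion=[[-0.014,0,0,-0.03,0.45],[-0.011,0,0,-0.03,0.45],[-0.006,0,0,0,0.45]])

```text
time_s: 8.63
position: [0.4731, 0.1037, 0.0675]
tool_rot: [3.067, -0.215, 0.457]
contact_force: [21.7, 10.6, -14.5]
width: 0.453
```

```bash
python3 rel.py .643,.0955,.095
```

```text
pos [0.4731 0.1037 0.0675] rot [ 3.067 -0.215  0.457] q [ 0.143 -0.111  1.911 -0.006  1.114 -0.303] F [ 21.7  10.6 -14.5]
rel tool [0.1513 0.0816 0.011 ] tool z [ 0.224  0.026 -0.974]
tcp radius 0.1787 bearing 113.2 xaxis-perp deg 116.2
```

>>> jog_arm(motion=[[-0.005,0,0,0,0.45],[0.018,0,0,0.06,0.45],[0.018,0,0,0.09,0.45],[0.018,0,0,0.096,0.45],[0.018,0.001,0,0.096,0.45],[0.018,0.001,0,0.096,0.45],[0.018,0.001,0,0.096,0.45],[0.018,0.001,0,0.096,0.45],[0.018,0.001,0,0.096,0.45],[0.018,0.001,0,0.096,0.45]])

```text
time_s: 9.47
position: [0.6274, 0.1156, 0.11]
tool_rot: [-3.011, -0.216, -0.412]
contact_force: [0.7, -0.5, -0.4]
width: 0.453
```

```bash
python3 rel.py .643,.0955,.095
```

```text
pos [0.6274 0.1156 0.11  ] rot [-3.011 -0.216 -0.412] q [0.123 0.251 1.443 0.004 1.195 0.519] F [ 0.7 -0.5 -0.4]
rel tool [0.0186 0.0146 0.0177] tool z [ 0.247  0.034 -0.968]
tcp radius 0.195 bearing 64.5 xaxis-perp deg 66.4
```

>>> jog_arm(motion=[[0.018,0.007,0.012,0.08,0.45],[0.016,0.006,0.012,0.06,0.45],[0,0,0,0,0.45]])

```text
time_s: 9.72
position: [0.6554, 0.0968, 0.0944]
tool_rot: [-2.975, -0.176, -0.56]
contact_force: [-16.2, 6.8, 0.8]
width: 0.454
```

```bash
python3 rel.py .643,.0955,.095; python3 look.py w3 handle setting; python3 - <<'E'
from h import *
for n in("scene","side"):
    C=cam(n); eyes.grab_frame(n)
    for k,z in dict(setting=.058,red_post=.076,handle=.095).items():
        for d in eyes.tip_of(n,k)[:2]: print(n,k,np.round(d["centre"]),round(d["conf"],2),np.round(toz(C,d["centre"],z),3))
E
```

```text
pos [0.6554 0.0968 0.0944] rot [-2.975 -0.176 -0.56 ] q [0.078 0.338 1.369 0.033 1.194 0.615] F [-16.2   6.8   0.8]
rel tool [-0.0095  0.0072 -0.0035] tool z [ 0.235  0.049 -0.971]
tcp radius 0.193 bearing 54.6 xaxis-perp deg 57.9
handle [300. 284.] 0.94 [0.643  0.0948 0.095 ]
scene setting [308. 189.] 0.83 [ 0.473 -0.057  0.058]
scene setting [337. 223.] 0.69 [0.608 0.081 0.058]
scene red_post [283. 172.] 0.52 [ 0.43  -0.161  0.076]
scene handle [335. 222.] 0.57 [0.648 0.089 0.095]
side setting [304. 233.] 0.66 [ 0.46  -0.055  0.058]
side red_post [313. 258.] 0.49 [ 0.437 -0.16   0.076]
side handle [337. 178.] 0.56 [0.633 0.086 0.095]
```

View pics/w3.png

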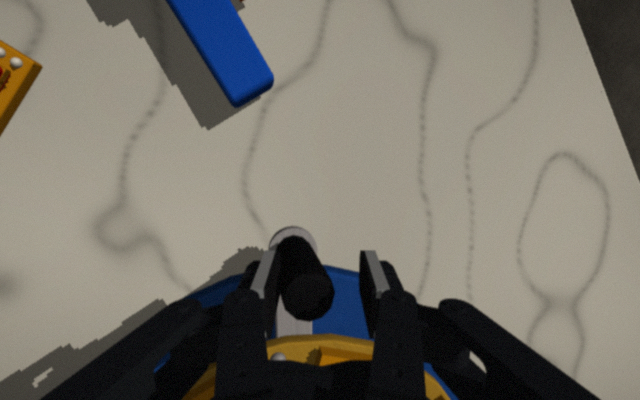

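>>> jog_arm(motion=[[-0.008,0,-0.005,0,0.5],[0,0,-0.03,0,0.5],[0,0,-0.04,0,0.5],[0,0,-0.04,0,0.5],[0,0,-0.04,0,0.5]])

```text
time_s: 10.68
position: [0.6038, 0.0965, 0.2337]
tool_rot: [-2.992, -0.16, -0.546]
contact_force: [0.0, -1.0, -0.2]
width: 0.499
```

```bash
python3 rel.py .643,.0955,.095
```

```text
pos [0.6038 0.0965 0.2337] rot [-2.992 -0.16  -0.546] q [0.086 0.126 1.33  0.027 1.468 0.62 ] F [ 0.  -1.  -0.2]
rel tool [0.0115 0.0019 0.1437] tool z [ 0.212  0.045 -0.976]
tcp radius 0.1681 bearing 69.0 xaxis-perp deg 58.7
```

>>> jog_arm(motion=[[0,0,0,0,0.5],[0,0,0,0,0.5],[0,0,0,0,0.5],[0,0,0,0,0.5],[0,0,0,0,0.5]])

```text
time_s: 11.1
position: [0.605, 0.0974, 0.2465]
tool_rot: [-2.981, -0.176, -0.545]
contact_force: [-0.2, -0.8, -0.3]
width: 0.503
```

```bash
python3 rel.py .643,.0955,.095
```

```text
pos [0.605  0.0974 0.2465] rot [-2.981 -0.176 -0.545] q [0.087 0.112 1.323 0.027 1.47  0.618] F [-0.2 -0.8 -0.3]
rel tool [0.0064 0.007  0.1559] tool z [ 0.231  0.047 -0.972]
tcp radius 0.1695 bearing 68.7 xaxis-perp deg 58.8
```

>>> jog_arm(motion=[[0,0,-0.006,0,0.5],[0,0,-0.006,0,0.5],[0,0,-0.006,0,0.5],[0,0,-0.006,0,0.5],[0,0,-0.006,0,0.5],[0,0,-0.006,0,0.5],[0,0,-0.006,0,0.5],[0,0,-0.006,0,0.5]])

```text
time_s: 11.77
position: [0.5923, 0.0949, 0.2918]
tool_rot: [-2.987, -0.169, -0.544]
contact_force: [-0.4, -0.5, -0.7]
width: 0.503
```

```bash
python3 rel.py .643,.0955,.095
```

```text
pos [0.5923 0.0949 0.2918] rot [-2.987 -0.169 -0.544] q [0.084 0.078 1.268 0.027 1.568 0.618] F [-0.4 -0.5 -0.7]
rel tool [0.0095 0.0046 0.203 ] tool z [ 0.222  0.046 -0.974]
tcp radius 0.1628 bearing 72.6 xaxis-perp deg 58.9
```

>>> jog_arm(motion=[[0,0,0,-0.12,0.7],[0,0,0,-0.12,0.7],[0,0,0,-0.12,0.7],[0,0,0,-0.12,0.7],[0,0,0,-0.12,0.7],[0,0,0,-0.12,0.7],[0,0,0.04,0,0.7],[0,0,0.04,0,0.7],[0,0,0,0,0.7]])

```text
time_s: 12.52
position: [0.6126, 0.0987, 0.2243]
tool_rot: [3.135, -0.245, 0.224]
contact_force: [-1.6, 0.2, -2.2]
width: 0.701
```

```bash
python3 rel.py .647,.096,.075
```

```text
pos [0.6126 0.0987 0.2243] rot [ 3.135 -0.245  0.224] q [ 0.088  0.135  1.343  0.027  1.42  -0.135] F [-1.6  0.2 -2.2]
rel tool [-0.0042  0.0093  0.1529] tool z [ 0.238  0.048 -0.97 ]
tcp radius 0.1735 bearing 66.6 xaxis-perp deg 102.8
```

>>> jog_arm(motion=[[-0.002,0.009,0.01,0,0.7],[0,0,0.04,0,0.7],[0,0,0.04,0,0.7],[0,0,0.035,0,0.7],[0,0,0.01,0,0.7],[0,0,0,0,0.7]])

```text
time_s: 13.02
position: [0.6507, 0.0928, 0.1017]
tool_rot: [3.132, -0.26, 0.223]
contact_force: [0.3, -0.6, 0.3]
width: 0.701
```

```bash
python3 rel.py .643,.0955,.09
```

```text
pos [0.6507 0.0928 0.1017] rot [ 3.132 -0.26   0.223] q [ 0.073  0.306  1.397  0.031  1.181 -0.156] F [ 0.3 -0.6  0.3]
rel tool [-0.0097 -0.0044  0.0095] tool z [ 0.253  0.048 -0.966]
tcp radius 0.187 bearing 55.1 xaxis-perp deg 102.8
```

>>> jog_arm(motion=[[-0.004,-0.004,0.015,0,0.7],[-0.002,0,0.012,0,0.7],[0.004,0,0,0,0.7],[0.006,0,0,0,0.7],[0.006,0,0,0,0.7],[0.005,0,0,0,0.7]])

```text
time_s: 13.52
position: [0.665, 0.0969, 0.084]
tool_rot: [3.13, -0.237, 0.222]
contact_force: [-29.0, -4.5, 6.0]
width: 0.697
```

```bash
python3 rel.py .643,.0955,.09
```

```text
pos [0.665  0.0969 0.084 ] rot [ 3.13  -0.237  0.222] q [ 0.081  0.377  1.341  0.024  1.187 -0.146] F [-29.   -4.5   6. ]
rel tool [-0.0197 -0.0033 -0.011 ] tool z [ 0.231  0.041 -0.972]
tcp radius 0.1988 bearing 52.4 xaxis-perp deg 102.7
```

>>> jog_arm(motion=[[0.003,0,0.001,0,0.7],[0.003,0,0.001,0,0.7],[0.003,0,0.001,0,0.7],[0.003,0,0.001,0,0.7],[0.003,0,0.001,0,0.7]])

```text
time_s: 13.93
position: [0.6643, 0.0971, 0.0823]
tool_rot: [3.134, -0.182, 0.222]
contact_force: [-20.6, -3.3, 4.9]
width: 0.702
```

```bash
python3 rel.py .643,.0955,.09
```

```text
pos [0.6643 0.0971 0.0823] rot [ 3.134 -0.182  0.222] q [ 0.083  0.414  1.29   0.019  1.256 -0.143] F [-20.6  -3.3   4.9]
rel tool [-0.0194 -0.0031 -0.0114] tool z [ 0.178  0.033 -0.984]
tcp radius 0.1985 bearing 52.6 xaxis-perp deg 102.7
```

The tilt is coming off at about 0.011 rad per row with a gentle 20 N push against the lever's rest stop. I'm continuing.

>>> jog_arm(motion=[[0.003,0,0.0005,0,0.7],[0.003,0,0.0005,0,0.7],[0.003,0,0.0005,0,0.7],[0.003,0,0.0005,0,0.7],[0.003,0,0.0005,0,0.7],[0.003,0,0.0005,0,0.7],[0.003,0,0.0005,0,0.7],[0.003,0,0.0005,0,0.7],[0.003,0,0.0005,0,0.7],[0.003,0,0.0005,0,0.7]])

```text
time_s: 14.77
position: [0.6637, 0.0971, 0.0795]
tool_rot: [3.141, -0.078, 0.222]
contact_force: [-18.4, -3.3, 2.2]
width: 0.7
```

>>> jog_arm(motion=[[0.003,0,0,0,0.7],[0.003,0,0,0,0.7],[0.003,0,0,0,0.7],[0.003,0,0,0,0.7],[0.003,0,0,0,0.7],[0.003,0,0,0,0.7],[0.003,0,0,0,0.7],[0.003,0,0,0,0.7],[0.003,0,0,0,0.7],[0.003,0,0,0,0.7]])

```text
time_s: 15.6
position: [0.6619, 0.097, 0.0764]
tool_rot: [-3.136, 0.03, 0.221]
contact_force: [-21.1, -3.5, 0.1]
width: 0.702
```

```bash
python3 rel.py .643,.0955,.09
```

```text
pos [0.6619 0.097  0.0764] rot [-3.136  0.03   0.221] q [ 0.089  0.571  1.082  0.002  1.519 -0.132] F [-21.1  -3.5   0.1]
rel tool [-0.0192 -0.0028 -0.013 ] tool z [-0.03  -0.001 -1.   ]
tcp radius 0.197 bearing 53.1 xaxis-perp deg 102.7
```

>>> jog_arm(motion=[[0.003,0,0,0,0.7],[0.003,0,0,0,0.7],[0.003,0,0,0,0.7],[0.003,0,0,0,0.7],[0.003,0,0,0,0.7],[0.003,0,0,0,0.7],[-0.01,0,0,0,0.6],[-0.01,0,0,0.06,0.6],[0,0,0,0.12,0.6],[0,0,0,0.12,0.6]])

```text
time_s: 16.43
position: [0.6419, 0.0917, 0.0838]
tool_rot: [3.122, 0.093, -0.089]
contact_force: [-0.2, 0.4, 0.2]
width: 0.602
```

```bash
python3 rel.py .643,.0955,.09
```

```text
pos [0.6419 0.0917 0.0838] rot [ 3.122  0.093 -0.089] q [ 0.086  0.559  1.086 -0.003  1.592  0.175] F [-0.2  0.4  0.2]
rel tool [ 0.0002 -0.0038 -0.0063] tool z [-0.094 -0.011 -0.995]
tcp radius 0.1811 bearing 57.2 xaxis-perp deg 84.9
```

>>> jog_arm(motion=[[0.001,-0.002,0.008,0.118,0.5],[0.001,-0.002,0.006,0.118,0.45],[0,0,0.004,0.118,0.45],[0,0,0,0.118,0.45],[-0.018,0.001,0.001,-0.09,0.45],[-0.018,0.001,0.001,-0.09,0.45],[-0.018,0.001,0.001,-0.09,0.45],[-0.018,0.001,0.001,-0.09,0.45],[-0.018,0.001,0.001,-0.09,0.45]])

```text
time_s: 17.18
position: [0.5737, 0.1237, 0.0874]
tool_rot: [3.123, 0.05, -0.135]
contact_force: [7.7, -1.3, -5.3]
width: 0.448
```

```bash
python3 rel.py .643,.0955,.09
```

```text
pos [0.5737 0.1237 0.0874] rot [ 3.123  0.05  -0.135] q [ 0.151  0.354  1.347 -0.004  1.493  0.286] F [ 7.7 -1.3 -5.3]
rel tool [ 0.0723  0.0187 -0.0059] tool z [-0.052 -0.011 -0.999]
tcp radius 0.1866 bearing 80.7 xaxis-perp deg 82.3
```

>>> jog_arm(motion=[[-0.018,0.0015,0.003,-0.085,0.45],[-0.018,0.0015,0.003,-0.085,0.45],[-0.018,0.0015,0.003,-0.085,0.45],[-0.018,0.001,0.002,-0.085,0.45],[-0.018,0.001,0,-0.085,0.45]])

```text
time_s: 17.6
position: [0.494, 0.1159, 0.0913]
tool_rot: [-3.141, 0.014, 0.314]
contact_force: [8.9, 2.4, -6.1]
width: 0.446
```

```bash
python3 rel.py .643,.0955,.09
```

```text
pos [0.494  0.1159 0.0913] rot [-3.141  0.014  0.314] q [ 0.159  0.107  1.627 -0.002  1.421 -0.155] F [ 8.9  2.4 -6.1]
rel tool [ 0.1354  0.0654 -0.0005] tool z [-0.013 -0.004 -1.   ]
tcp radius 0.1833 bearing 105.7 xaxis-perp deg 108.0
```

>>> jog_arm(motion=[[-0.014,0.0005,0.003,-0.06,0.45],[-0.011,0,0.002,-0.03,0.45],[-0.006,0,0.001,0,0.45]])

```text
time_s: 17.85
position: [0.47, 0.1068, 0.0935]
tool_rot: [3.141, -0.009, 0.415]
contact_force: [7.6, 3.5, -6.0]
width: 0.448
```

```bash
python3 rel.py .643,.0955,.09
```

```text
pos [0.47   0.1068 0.0935] rot [ 3.141 -0.009  0.415] q [ 0.146  0.016  1.718  0.002  1.399 -0.269] F [ 7.6  3.5 -6. ]
rel tool [0.1537 0.0801 0.0049] tool z [ 0.008  0.003 -1.   ]
tcp radius 0.1828 bearing 113.7 xaxis-perp deg 113.8
```

>>> jog_arm(motion=[[-0.007,0,0.001,-0.02,0.45],[-0.006,0,0.001,0,0.45]])

```text
time_s: 18.02
position: [0.4636, 0.1035, 0.0963]
tool_rot: [3.139, -0.028, 0.437]
contact_force: [27.4, 13.8, -18.4]
width: 0.448
```

```bash
python3 rel.py .643,.0955,.09
```

```text
pos [0.4636 0.1035 0.0963] rot [ 3.139 -0.028  0.437] q [ 0.139 -0.022  1.75   0.006  1.386 -0.299] F [ 27.4  13.8 -18.4]
rel tool [0.1589 0.0832 0.011 ] tool z [ 0.026  0.009 -1.   ]
tcp radius 0.1825 bearing 116.0 xaxis-perp deg 115.0
```

>>> jog_arm(motion=[[-0.002,0,0,0,0.45],[0.014,0,0.006,0.06,0.45],[0.018,0.001,0.006,0.09,0.45],[0.018,0.001,0.002,0.096,0.45],[0.018,0.001,0.001,0.096,0.45],[0.018,0.001,0,0.096,0.45],[0.018,0.001,0,0.096,0.45],[0.018,0.001,0,0.096,0.45],[0.018,0.001,0,0.096,0.45],[0.018,0.001,0,0.096,0.45]])

```text
time_s: 18.85
position: [0.6386, 0.1104, 0.1187]
tool_rot: [-3.09, -0.065, -0.42]
contact_force: [0.1, -0.0, -0.6]
width: 0.454
```

```bash
python3 rel.py .643,.0955,.09
```

```text
pos [0.6386 0.1104 0.1187] rot [-3.09  -0.065 -0.42 ] q [0.109 0.391 1.237 0.012 1.431 0.527] F [ 0.1 -0.  -0.6]
rel tool [0.0082 0.0133 0.0286] tool z [ 0.081  0.021 -0.997]
tcp radius 0.1955 bearing 60.9 xaxis-perp deg 65.9
```

>>> jog_arm(motion=[[0,0,-0.03,0,0.6],[0,0,-0.03,0,0.6],[0,0,-0.01,0,0.6],[0,0,0,0,0.6]])

```text
time_s: 19.18
position: [0.6382, 0.1068, 0.1966]
tool_rot: [-3.086, -0.071, -0.429]
contact_force: [0.2, 0.5, 0.2]
width: 0.598
```

```bash
python3 rel.py .643,.0955,.09; python3 look.py w4 handle setting; python3 - <<'E'
from h import *
v=[]
for n,(a,b) in dict(scene=(150,230),side=(150,260)).items():
    C=cam(n); im=eyes.grab_frame(n); v.append(cv2.resize(im[a:a+130,b:b+140],None,fx=2.8,fy=2.8))
    for k,z in dict(setting=.058,red_post=.076,handle=.095).items():
        for d in eyes.tip_of(n,k)[:2]: print(n,k,np.round(d["centre"]),round(d["conf"],2),np.round(toz(C,d["centre"],z),3))
cv2.imwrite("pics/st3.png",np.hstack(v))
E
```

```text
pos [0.6382 0.1068 0.1966] rot [-3.086 -0.071 -0.429] q [0.104 0.339 1.146 0.011 1.567 0.532] F [0.2 0.5 0.2]
rel tool [0.0014 0.0142 0.1064] tool z [ 0.088  0.02  -0.996]
tcp radius 0.1922 bearing 60.5 xaxis-perp deg 65.4
handle [319. 224.] 0.74 [0.641  0.0951 0.095 ]
scene setting [288. 187.] 0.72 [ 0.481 -0.122  0.058]
scene setting [337. 222.] 0.46 [0.6   0.079 0.058]
scene red_post [281. 172.] 0.45 [ 0.432 -0.164  0.076]
scene handle [337. 223.] 0.66 [0.649 0.094 0.095]
side setting [323. 245.] 0.79 [ 0.485 -0.114  0.058]
side red_post [315. 257.] 0.43 [ 0.441 -0.159  0.076]
side red_post [333. 240.] 0.36 [ 0.506 -0.127  0.076]
side handle [340. 176.] 0.57 [0.643 0.089 0.095]
```

View pics/st3.png

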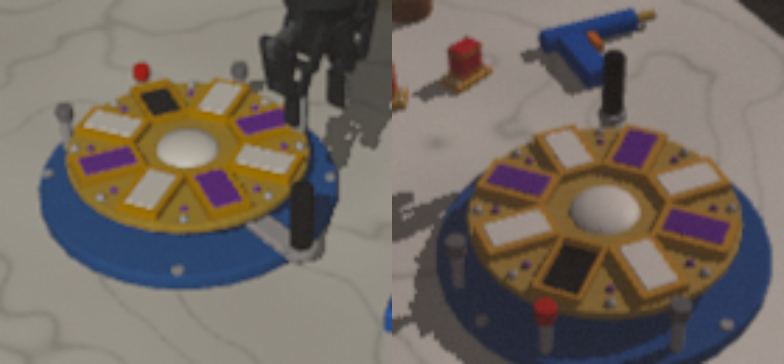

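Three strokes are done: the empty setting is in line with the red post and the lever is back at rest. Next I'm taking out the tool tilt the same way, before going to the crest.

>>> jog_arm(motion=[[0,0,0,-0.108,0.7],[0,0,0,-0.108,0.7],[0,0,0,-0.108,0.7],[0,0,0,-0.108,0.7],[0,0,0,-0.108,0.7],[0,0,0,-0.108,0.7]])

```text
time_s: 20.23
position: [0.6362, 0.1069, 0.19]
tool_rot: [3.141, -0.08, 0.247]
contact_force: [0.9, -0.1, 0.0]
width: 0.705
```

```bash
python3 rel.py .645,.096,.08
```

```text
pos [0.6362 0.1069 0.19  ] rot [ 3.141 -0.08   0.247] q [ 0.104  0.343  1.153  0.011  1.565 -0.143] F [ 0.9 -0.1  0. ]
rel tool [-0.0029  0.0127  0.1101] tool z [ 0.078  0.019 -0.997]
tcp radius 0.1913 bearing 61.1 xaxis-perp deg 104.2
```

>>> jog_arm(motion=[[-0.002,0.012,0.01,0,0.7],[0,0,0.035,0,0.7],[0,0,0.035,0,0.7],[0,0,0.03,0,0.7],[0.004,0,0,0,0.7],[0.006,0,0,0,0.7],[0.006,0,0,0,0.7],[0.004,0,0,0,0.7]])

```text
time_s: 20.9
position: [0.6635, 0.1, 0.0803]
tool_rot: [3.139, -0.07, 0.255]
contact_force: [-29.4, -11.0, 0.9]
width: 0.704
```

```bash
python3 rel.py .643,.0955,.09
```

```text
pos [0.6635 0.1    0.0803] rot [ 3.139 -0.07   0.255] q [ 0.091  0.496  1.179  0.009  1.398 -0.165] F [-29.4 -11.    0.9]
rel tool [-0.0202 -0.0007 -0.0112] tool z [ 0.068  0.015 -0.998]
tcp radius 0.2004 bearing 53.2 xaxis-perp deg 104.6
```

>>> jog_arm(motion=[[0.003,0,0,0,0.7],[0.003,0,0,0,0.7],[0.003,0,0,0,0.7],[0.003,0,0,0,0.7],[0.003,0,0,0,0.7],[0.003,0,0,0,0.7],[0.003,0,0,0,0.7],[0.003,0,0,0,0.7],[-0.012,0,0,0,0.7],[-0.008,0,-0.01,0,0.7]])

```text
time_s: 21.73
position: [0.6425, 0.0948, 0.0886]
tool_rot: [-3.139, 0.026, 0.253]
contact_force: [0.2, 0.2, -0.8]
width: 0.698
```

>>> jog_arm(motion=[[0,0,-0.04,0,0.8],[0,0,-0.04,0,0.8],[0,0,-0.015,0,0.8],[0,0,0,0,0.8]])

```text
time_s: 22.07
position: [0.6468, 0.0958, 0.1981]
tool_rot: [-3.141, 0.015, 0.253]
contact_force: [-0.1, -0.2, 0.0]
width: 0.807
```

```bash
python3 rel.py .43,.278,.025;  python3 look.py w5 crest handle; python3 - <<'E'
from h import *
for n in("scene","side"):
    C=cam(n); eyes.grab_frame(n)
    for d in eyes.tip_of(n,"crest")[:3]: print(n,np.round(d["centre"]),round(d["conf"],2),np.round(toz(C,d["centre"],.025),3))
E
```

```text
pos [0.6468 0.0958 0.1981] rot [-3.141  0.015  0.253] q [ 0.091  0.444  1.008 -0.002  1.705 -0.162] F [-0.1 -0.2  0. ]
rel tool [-0.1617 -0.2306  0.1757] tool z [-0.015 -0.003 -1.   ]
tcp radius 0.1873 bearing 56.6 xaxis-perp deg 104.5
handle [316. 205.] 0.7 [0.6431 0.095  0.095 ]
scene [473. 212.] 0.86 [0.383 0.45  0.025]
scene [414. 211.] 0.65 [0.435 0.278 0.025]
scene [410. 233.] 0.54 [0.543 0.284 0.025]
side [289. 172.] 0.69 [0.553 0.281 0.025]
side [225. 160.] 0.69 [0.376 0.448 0.025]
side [255. 180.] 0.55 [0.434 0.285 0.025]
```

>>> jog_arm(motion=[[-0.0202,-0.0285,0,0,0.9],[-0.0202,-0.0285,0,0,0.9],[-0.0202,-0.0285,0,0,0.9],[-0.0202,-0.0285,0,0,0.9],[-0.0202,-0.0285,0,0,0.9],[-0.0202,-0.0285,0,0,0.9],[-0.0202,-0.0285,0,0,0.9],[-0.02,-0.0285,0,0,0.9]])

```text
time_s: 23.08
position: [0.4219, 0.2763, 0.1804]
tool_rot: [-3.141, 0.051, 0.242]
contact_force: [1.1, 0.9, 0.3]
width: 0.899
```

>>> jog_arm(motion=[[0,0,0,-0.115,0.9],[0,0,0,-0.115,0.9],[0,0,0,-0.115,0.9],[0,0,0,-0.115,0.9],[0,0,0,-0.115,0.9],[0,0,0,-0.115,0.9],[0,0,0,-0.115,0.9],[0,0,0,-0.115,0.9],[0,0,0,0,0.9]])

```text
time_s: 23.83
position: [0.4115, 0.28, 0.1707]
tool_rot: [-3.085, 0.042, 1.216]
contact_force: [0.9, 0.2, -0.5]
width: 0.9
```

```bash
python3 rel.py .432,.28,.025;  python3 look.py w6 crest
```

```text
pos [0.4115 0.28   0.1707] rot [-3.085  0.042  1.216] q [ 0.514  0.055  1.52   0.016  1.635 -0.7  ] F [ 0.9  0.2 -0.5]
rel tool [0.0132 0.0274 0.144 ] tool z [-0.067 -0.02  -0.998]
tcp radius 0.3653 bearing 111.2 xaxis-perp deg 159.7
crest [334. 220.] 0.85 [0.4319 0.281  0.025 ]
crest [372. 317.] 0.76 [0.5425 0.2823 0.025 ]
crest [497. 105.] 0.64 [0.3827 0.4459 0.025 ]
```

View pics/w6.png

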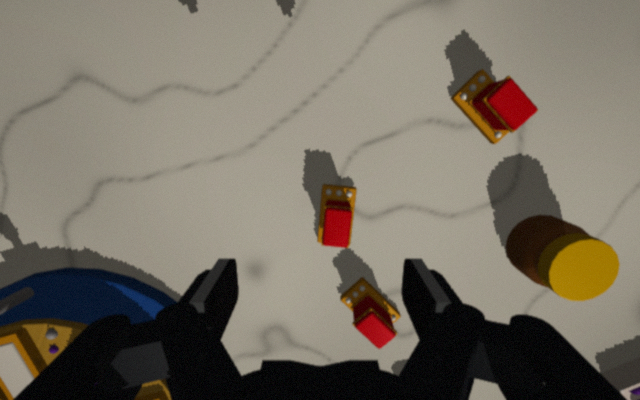

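```bash
cat > fit.py <<'E'
from h import *
from scipy.optimize import minimize
import sys
def fit(C,im,x0,z0=0):
    x,y=x0[:2]; 
    hsv=cv2.cvtColor(im,cv2.COLOR_BGR2HSV)
    m=((hsv[...,1]>150)&((hsv[...,0]<32)|(hsv[...,0]>170))&(hsv[...,2]>70)).astype(np.uint8)
    n,l,st,ce=cv2.connectedComponentsWithStats(m); pc=proj(C,[x,y,z0+.03])
    k=min((i for i in range(1,n) if st[i,4]>150),key=lambda i:np.hypot(*(ce[i]-pc)))
    m=cv2.morphologyEx((l==k).astype(np.uint8),cv2.MORPH_CLOSE,np.ones((7,7)))
    M=cv2.resize(m*255,None,fx=4,fy=4,interpolation=cv2.INTER_LINEAR)>127
    def sil(p):
        c,s=np.cos(p[2]),np.sin(p[2]); o=np.zeros(M.shape,np.uint8)
        for a,b,z1,z2 in((.03,.017,0,.01),(.018,.012,.01,.05)):
            P=[proj(C,[p[0]+c*u-s*v,p[1]+s*u+c*v,z0+z]) for u in(-a,a) for v in(-b,b) for z in(z1,z2)]
            cv2.fillConvexPoly(o,cv2.convexHull((np.array(P,np.float32)*4+1.5).round().astype(np.int32)),1)
        return o>0
    f=lambda p:1-(M&sil(p)).sum()/(M|sil(p)).sum()
    best=min((minimize(f,[x,y,a],method="Nelder-Mead",options=dict(initial_simplex=[[x,y,a],[x+.006,y,a],[x,y+.006,a],[x,y,a+.25]])) for a in np.arange(-1.5,1.6,.5)),key=lambda r:r.fun)
    return best.x,1-best.fun
if __name__=="__main__":
    C=cam("wrist"); im=cv2.imread("pics/w6.png")
    print(fit(C,im,(.432,.281)))
E
python3 fit.py
```

```text
(array([ 0.43412359,  0.28157706, -0.45947241]), np.float64(0.8163473001657411))
```

```bash
python3 rel.py .4335,.281,.06 | sed -n 2p; python3 rel.py .4335,.281,.02|sed -n 2p
```

```text
rel tool [0.0133 0.0263 0.1091] tool z [-0.067 -0.019 -0.998]
rel tool [0.015  0.0285 0.149 ] tool z [-0.067 -0.019 -0.998]
```

>>> jog_arm(motion=[[0.0075,0.014,0,0.045,0.9],[0.0075,0.014,0,0.045,0.9],[0,0,0.03,0,0.9],[0,0,0.03,0,0.9],[0,0,0.025,0,0.9],[0,0,0,0,0.9]])

```text
time_s: 24.43
position: [0.4394, 0.282, 0.0813]
tool_rot: [-3.093, 0.046, 1.09]
contact_force: [-1.7, -0.4, -0.8]
width: 0.899
```

```bash
python3 rel.py .4335,.281,.02; python3 look.py w7 crest; python3 - <<'E'
from fit import *
print(fit(cam("wrist"),cv2.imread("pics/w7.png"),(.4335,.281)))
E
```

```text
pos [0.4394 0.282  0.0813] rot [-3.093  0.046  1.09 ] q [ 0.492  0.196  1.55   0.015  1.46  -0.599] F [-1.7 -0.4 -0.8]
rel tool [-0.0008 -0.0017  0.0616] tool z [-0.064 -0.018 -0.998]
tcp radius 0.358 bearing 106.9 xaxis-perp deg 152.5
crest [391. 350.] 0.92 [0.5436 0.2837 0.025 ]
crest [541.  15.] 0.81 [0.3833 0.4461 0.025 ]
crest [320. 220.] 0.58 [0.4328 0.2827 0.025 ]
(array([0.4376649 , 0.28299265, 2.68770722]), np.float64(0.7224408861854071))
```

View pics/w7.png

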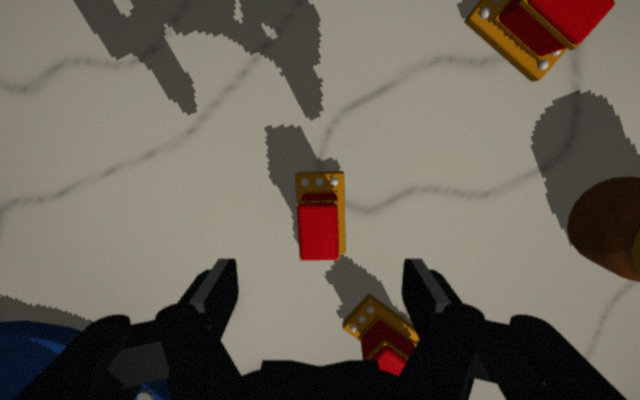

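>>> jog_arm(motion=[[-0.0005,-0.001,0.025,0,0.9],[0,0,0.02,0,0.9],[0,0,0.01,0,0.9],[0,0,0,0,0.9]])

```text
time_s: 24.87
position: [0.4427, 0.2855, 0.0397]
tool_rot: [-3.106, 0.027, 1.086]
contact_force: [-0.7, 0.6, -0.4]
width: 0.899
```

```bash
python3 rel.py .4335,.282,.02
```

```text
pos [0.4427 0.2855 0.0397] rot [-3.106  0.027  1.086] q [ 0.495  0.242  1.587  0.015  1.355 -0.594] F [-0.7  0.6 -0.4]
rel tool [-0.0068 -0.0058  0.0201] tool z [-0.044 -0.007 -0.999]
tcp radius 0.3604 bearing 106.3 xaxis-perp deg 152.2
```

>>> jog_arm(motion=[[-0.004,-0.004,0.01,0,0.9],[-0.003,-0.003,0.009,0,0.9],[0,0,0.002,0,0.9],[0,0,0,0,0.9]])

```text
time_s: 25.2
position: [0.434, 0.2837, 0.0226]
tool_rot: [-3.11, 0.021, 1.085]
contact_force: [-0.0, 0.2, -0.6]
width: 0.902
```

```bash
python3 rel.py .4335,.282,.02
```

```text
pos [0.434  0.2837 0.0226] rot [-3.11   0.021  1.085] q [ 0.5    0.238  1.63   0.015  1.309 -0.589] F [-0.   0.2 -0.6]
rel tool [-0.0017  0.0004  0.0026] tool z [-0.037 -0.004 -0.999]
tcp radius 0.3612 bearing 107.7 xaxis-perp deg 152.2
```

>>> jog_arm(motion=[[0,0,0.001,0,0.2],[0,0,0,0,0.2],[0,0,0,0,0.2],[0,0,0,0,0.2],[0,0,0,0,0.2],[0,0,0,0,0.2],[0,0,0,0,0.2]], newtons=40)

```text
time_s: 25.78
position: [0.435, 0.2842, 0.0235]
tool_rot: [-3.112, 0.018, 1.084]
contact_force: [0.2, -0.5, -2.1]
width: 0.276
```

>>> jog_arm(motion=[[0,0,-0.01,0,0.2],[0,0,-0.02,0,0.2],[0,0,-0.03,0,0.2],[0,0,-0.03,0,0.2],[0,0,-0.03,0,0.2],[0,0,-0.02,0,0.2],[0,0,0,0,0.2]])

```text
time_s: 26.37
position: [0.4382, 0.2834, 0.1703]
tool_rot: [-3.108, 0.024, 1.084]
contact_force: [0.8, 0.7, -0.7]
width: 0.269
```

```bash
python3 rel.py .473,-.121,.2
```

```text
pos [0.4382 0.2834 0.1703] rot [-3.108  0.024  1.084] q [ 0.495  0.099  1.473  0.015  1.607 -0.588] F [ 0.8  0.7 -0.7]
rel tool [-0.3419  0.2189 -0.0289] tool z [-0.041 -0.005 -0.999]
tcp radius 0.3597 bearing 107.0 xaxis-perp deg 152.1
```

>>> jog_arm(motion=[[-0.016,0.0085,-0.004,0,0.2],[-0.0324,0.0172,-0.004,0,0.2],[-0.0324,0.0172,-0.004,0,0.2],[-0.0324,0.0172,-0.004,0,0.2],[-0.0324,0.0172,-0.004,0,0.2],[-0.0324,0.0172,0,0,0.2],[-0.0324,0.0172,0,0,0.2],[-0.0324,0.0172,0,0,0.2],[-0.0324,0.0172,0,0,0.2],[-0.0324,0.0172,0,0,0.2]])

```text
time_s: 27.2
position: [0.4365, -0.073, 0.1871]
tool_rot: [-3.103, 0.023, 1.097]
contact_force: [0.7, -0.8, -1.2]
width: 0.274
```

>>> jog_arm(motion=[[-0.0324,0.0172,0,-0.06,0.2],[-0.016,0.01,0,-0.113,0.2],[0,0,0,-0.113,0.2],[0,0,0,-0.113,0.2],[0,0,0,-0.113,0.2],[0,0,0,-0.113,0.2],[0,0,0,-0.113,0.2],[0,0,0,-0.113,0.2],[0,0,0,-0.113,0.2],[0,0,0,-0.113,0.2]])

```text
time_s: 28.03
position: [0.4334, -0.1385, 0.1766]
tool_rot: [-3.095, -0.036, 2.209]
contact_force: [0.3, -0.7, -2.6]
width: 0.273
```

```bash
python3 rel.py .483,-.118,.19
```

```text
pos [ 0.4334 -0.1385  0.1766] rot [-3.095 -0.036  2.209] q [-0.377 -0.079  1.64  -0.021  1.635 -2.588] F [ 0.3 -0.7 -2.6]
rel tool [-0.0126  0.0513 -0.0162] tool z [-0.059  0.001 -0.998]
tcp radius 0.135 bearing -144.7 xaxis-perp deg 216.6
```

```bash
python3 look.py w8 setting red_post crest; python3 -c "
from h import *
print(proj(cam('wrist'),[.483,-.118,.058]))"
```

```text
setting [298. 262.] 0.87 [ 0.4835 -0.1202  0.058 ]
red_post [286. 197.] 0.78 [ 0.4374 -0.164   0.076 ]
crest [317. 266.] 0.6 [ 0.4887 -0.0941  0.025 ]
crest [323. 248.] 0.44 [ 0.4696 -0.1013  0.025 ]
[301.52390049 262.44719373]
```

View pics/w8.png

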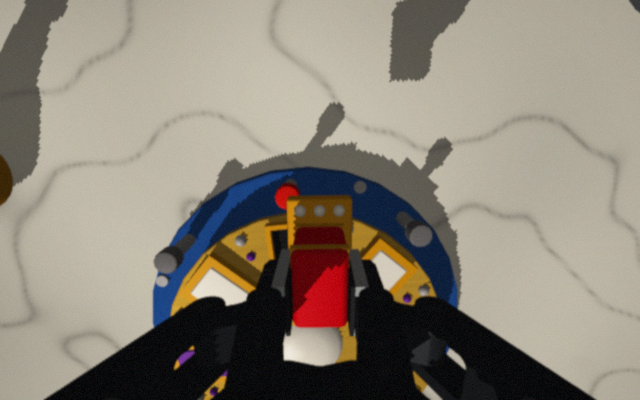

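```bash
python3 - <<'E'
from h import *
i=eyes.camera_info("wrist"); C=(np.array(i["camera_matrix"]),np.array(i["mount"]))
im=cv2.imread("pics/w8.png"); hsv=cv2.cvtColor(im,cv2.COLOR_BGR2HSV)
# gold extents of the foot's outer edge
for c in (295,310,320,330,345): print(c,[ (r,tuple(int(v) for v in hsv[r,c])) for r in range(190,202)][::2])
for px in((288,196),(352,196),(320,196)): print(px,toz(C,px,.0135),toz(C,px,.0235))
E
python3 rel.py .482,-.1215,.19
```

```text
295 [(190, (2, 241, 148)), (192, (1, 246, 174)), (194, (1, 235, 176)), (196, (12, 230, 93)), (198, (19, 231, 74)), (200, (18, 231, 128))]
310 [(190, (107, 202, 63)), (192, (108, 201, 66)), (194, (109, 173, 56)), (196, (17, 196, 61)), (198, (20, 235, 75)), (200, (19, 244, 91))]
320 [(190, (108, 197, 62)), (192, (108, 189, 66)), (194, (114, 130, 59)), (196, (16, 209, 67)), (198, (18, 221, 76)), (200, (18, 223, 95))]
330 [(190, (109, 197, 62)), (192, (108, 194, 63)), (194, (113, 130, 57)), (196, (18, 218, 68)), (198, (18, 227, 81)), (200, (18, 215, 95))]
345 [(190, (109, 198, 63)), (192, (110, 182, 66)), (194, (116, 85, 51)), (196, (18, 208, 70)), (198, (19, 255, 72)), (200, (19, 241, 91))]
(288, 196) [-0.0164332  -0.03195742  0.0135    ] [-0.01745331 -0.02922961  0.0235    ]
(352, 196) [ 0.0158655  -0.03196122  0.0135    ] [ 0.01692126 -0.02923366  0.0235    ]
(320, 196) [-0.00028454 -0.03195932  0.0135    ] [-0.00026675 -0.02923163  0.0235    ]
pos [ 0.4336 -0.1385  0.1771] rot [-3.095 -0.035  2.199] q [-0.377 -0.079  1.639 -0.021  1.636 -2.578] F [-0.3 -0.4 -1.5]
rel tool [-0.0142  0.0485 -0.0157] tool z [-0.059  0.001 -0.998]
tcp radius 0.1349 bearing -144.6 xaxis-perp deg 216.0
```

>>> jog_arm(motion=[[0,0.02,0,-0.06,0.2],[0,0.03,0,-0.06,0.2],[0,0.03,0,0,0.2],[0,0.02,0,0,0.2],[0,0,0,0,0.2]])

```text
time_s: 28.65
position: [0.512, -0.0722, 0.1717]
tool_rot: [-3.098, -0.039, 2.303]
contact_force: [0.9, 0.1, -1.7]
width: 0.275
```

```bash
python3 rel.py .482,-.1215,.19;python3 look.py w9 setting red_post; python3 -c "
from h import *
print(proj(cam('wrist'),[.482,-.1215,.058]))"
```

```text
pos [ 0.512  -0.0722  0.1717] rot [-3.098 -0.039  2.303] q [-0.205  0.102  1.469 -0.011  1.629 -2.509] F [ 0.9  0.1 -1.7]
rel tool [-0.0159 -0.0561 -0.0165] tool z [-0.058  0.    -0.998]
tcp radius 0.0336 bearing -159.7 xaxis-perp deg 222.0
setting [293. 138.] 0.81 [ 0.4815 -0.1228  0.058 ]
setting [286.  48.] 0.59 [ 0.4352 -0.1691  0.058 ]
red_post [287.  50.] 0.59 [ 0.4379 -0.1648  0.076 ]
[294.31848082 143.83768537]
```

View pics/w9.png

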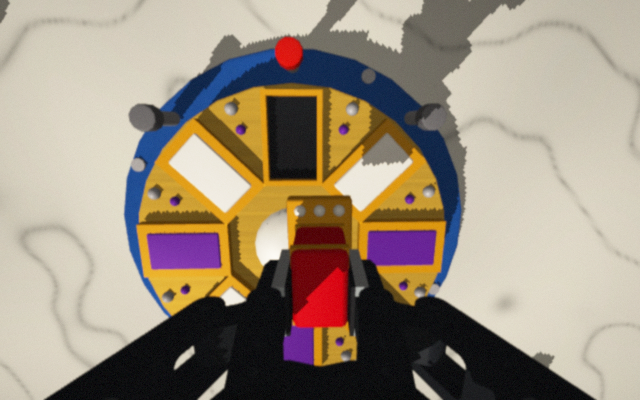

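```bash
python3 - <<'E'
from h import *
im=cv2.imread("pics/w9.png"); g=im.astype(int)
gold=lambda p:(p[2]>120 and p[0]<70)
def runs(a):
    s="".join("G" if gold(p) else("d" if max(p)<70 else "o") for p in a); return s
for r in(110,135,160): print(r,"250:",runs(g[r,250:335]))
for c in(278,293,308): print(c,"75:",runs(g[75:200,c]))
E
```

```text
110 250: GGGGGGGGGGGGGGGGGdddddddddddddddddddddddddddddddddddddddddddddddddoGGGGGGGoooooGGGGGG
135 250: GGGGGGGGGGGGGGGGGGddddddddddddddddddddddddddddddddddddddddddddddddoGGGGGGooooooGGGGGG
160 250: ooooooooooGGGGGGGGGdddddddddddddddddddddddddddddddddddddddddddddddoGGGGGGGoooooGGGGGG
278 75: oooooooooooooGGGGGGGGoddddddddddddddddddddddddddddddddddddddddddddddddddddddddddddddddddddddddddddddddddoGGGGGGGGGGGGGGGGGGGG
293 75: ooooooodoooooGGGGGGGGoddddddddddddddddddddddddddddddddddddddddddddddddddddddddddddddddddddddddddddddddddoGGGGGGGGGGGGGGGGoooo
308 75: ooooooooodoooGGGGGGGGoddddddddddddddddddddddddddddddddddddddddddddddddddddddddddddddddddddddddddddddddddoGGGGGGGGGGGGGGGGoooo
```

```bash
python3 - <<'E'
from h import *
C=cam("wrist"); im=cv2.imread("pics/w9.png").astype(int); dark=im.max(2)<70
def span(v,m):
    a=m
    while v[a]:a-=1
    b=m
    while v[b]:b+=1
    return a+.5,b-.0
L,Rr,T,B=[],[],[],[]
for r in range(105,166,5):
    a,b=span(dark[r],293); L.append(toz(C,(a,r),.068));Rr.append(toz(C,(b,r),.068))
for c in range(276,311,4):
    a,b=span(dark[:,c],135); T.append(toz(C,(c,a),.068));B.append(toz(C,(c,b+.5),.068))
L,Rr,T,B=map(np.array,(L,Rr,T,B))
ax=[]
for P in(L,Rr):
    d=P[0]-P[-1]; ax.append(np.degrees(np.arctan2(d[1],d[0]))%360)
for P in(T,B):
    d=P[-1]-P[0]; ax.append(np.degrees(np.arctan2(d[1],d[0]))%360)
print("bearings (radial x2, tangential x2)",ax)
u=np.array([np.cos(np.radians(223.5)),np.sin(np.radians(223.5))]); v=np.array([-u[1],u[0]])
for n,P in zip("LRTB",(L,Rr,T,B)): print(n,(P[:,:2]@u).mean().round(4),(P[:,:2]@v).mean().round(4))
cu=((T[:,:2]@u).mean()+(B[:,:2]@u).mean())/2; cv=((L[:,:2]@v).mean()+(Rr[:,:2]@v).mean())/2
c=cu*u+cv*v; print("centre",c,"len",(T[:,:2]@u).mean()-(B[:,:2]@u).mean(),"wid",(L[:,:2]@v).mean()-(Rr[:,:2]@v).mean())
print("post bearing from setting",np.degrees(np.arctan2(-.1645-c[1],.4377-c[0]))%360)
E
```

```text
bearings (radial x2, tangential x2) [np.float64(222.54114494949422), np.float64(221.76414626228893), np.float64(132.10071602857033), np.float64(131.53547381057592)]
L -0.2584 0.4392
R -0.2595 0.4027
T -0.231 0.4196
B -0.2929 0.4226
centre [ 0.47978881 -0.12503793] len 0.06191697394887197 wid 0.03646619490469655
post bearing from setting 223.15514922151917
```

```bash
python3 rel.py .4803,-.1243,.11
```

```text
pos [ 0.5101 -0.0746  0.1721] rot [-3.097 -0.039  2.302] q [-0.21   0.097  1.472 -0.013  1.63  -2.513] F [-1.3 -0.2 -1.4]
rel tool [-0.0195 -0.0526  0.0638] tool z [-0.059 -0.001 -0.998]
tcp radius 0.0363 bearing -157.2 xaxis-perp deg 221.9
```

>>> jog_arm(motion=[[-0.006,-0.018,0,0,0.2],[-0.006,-0.018,0.01,0,0.2],[-0.005,-0.017,0.01,0,0.2],[0,0,0.01,0,0.2],[0,0,0,0,0.2],[0,0,0,0,0.2]])

```text
time_s: 29.3
position: [0.4763, -0.1276, 0.144]
tool_rot: [-3.097, -0.036, 2.291]
contact_force: [0.3, 0.2, -0.5]
width: 0.272
```

```bash
python3 rel.py .4816,-.1227,.083
```

```text
pos [ 0.4763 -0.1276  0.144 ] rot [-3.097 -0.036  2.291] q [-0.325  0.051  1.578 -0.02   1.566 -2.616] F [ 0.3  0.2 -0.5]
rel tool [-0.002   0.0099  0.0606] tool z [-0.057 -0.002 -0.998]
tcp radius 0.0951 bearing -135.1 xaxis-perp deg 221.2
```

>>> jog_arm(motion=[[-0.001,0.004,0.013,-0.012,0.2],[-0.001,0.002,0.013,0,0.2],[0,0,0.008,0,0.2],[0,0,0,0,0.2],[0,0,0,0,0.2]])

```text
time_s: 29.72
position: [0.4819, -0.1243, 0.1116]
tool_rot: [-3.1, -0.033, 2.302]
contact_force: [-0.4, 0.2, -0.6]
width: 0.274
```

```bash
python3 rel.py .4816,-.1227,.083; python3 look.py w10 red_post
```

```text
pos [ 0.4819 -0.1243  0.1116] rot [-3.1   -0.033  2.302] q [-0.316  0.088  1.606 -0.019  1.497 -2.616] F [-0.4  0.2 -0.6]
rel tool [0.0004 0.0021 0.0286] tool z [-0.053 -0.003 -0.999]
tcp radius 0.0888 bearing -134.0 xaxis-perp deg 221.9
red_post [320. 140.] 0.88 [ 0.4372 -0.1633  0.076 ]
```

View pics/w10.png

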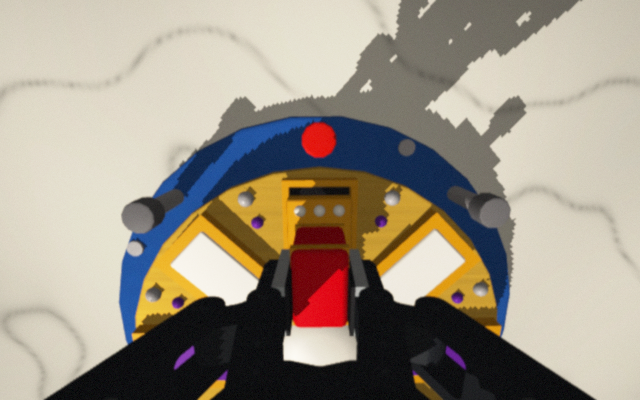

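```bash
python3 - <<'E'
from h import *
C=cam("wrist"); im=cv2.imread("pics/w10.png").astype(int)
for c in(300,320,340): print(c,[(r,tuple(im[r,c])) for r in range(176,200,2)])
print([(c,tuple(im[191,c])) for c in list(range(282,296,2))+list(range(344,360,2))])
s=env.get_state(); r=R.from_euler("xyz",s["tool_rot"])
for px in((320,186),(320,188),(289,191),(351,191)):
    p=toz(C,px,.068); print(px,p,"level-frame tool", r.inv().apply(p-s["position"]))
E
```

```text
300 [(176, (np.int64(23), np.int64(79), np.int64(105))), (178, (np.int64(13), np.int64(64), np.int64(96))), (180, (np.int64(20), np.int64(118), np.int64(176))), (182, (np.int64(22), np.int64(160), np.int64(227))), (184, (np.int64(21), np.int64(161), np.int64(228))), (186, (np.int64(22), np.int64(135), np.int64(197))), (188, (np.int64(11), np.int64(33), np.int64(45))), (190, (np.int64(22), np.int64(24), np.int64(23))), (192, (np.int64(29), np.int64(27), np.int64(30))), (194, (np.int64(20), np.int64(27), np.int64(32))), (196, (np.int64(14), np.int64(54), np.int64(80))), (198, (np.int64(10), np.int64(64), np.int64(97)))]
320 [(176, (np.int64(24), np.int64(77), np.int64(103))), (178, (np.int64(18), np.int64(65), np.int64(94))), (180, (np.int64(14), np.int64(70), np.int64(110))), (182, (np.int64(14), np.int64(79), np.int64(121))), (184, (np.int64(16), np.int64(80), np.int64(122))), (186, (np.int64(25), np.int64(64), np.int64(92))), (188, (np.int64(26), np.int64(28), np.int64(32))), (190, (np.int64(25), np.int64(25), np.int64(20))), (192, (np.int64(32), np.int64(28), np.int64(31))), (194, 
[... 1257 characters left out ...]
int64(23), np.int64(29))), (350, (np.int64(4), np.int64(52), np.int64(81))), (352, (np.int64(13), np.int64(76), np.int64(117))), (354, (np.int64(14), np.int64(80), np.int64(122))), (356, (np.int64(14), np.int64(79), np.int64(119))), (358, (np.int64(26), np.int64(82), np.int64(108)))]
(320, 186) [ 0.45779963 -0.14452435  0.068     ] level-frame tool [-0.00025378 -0.02959055  0.04523799]
(320, 188) [ 0.4587124  -0.14370513  0.068     ] level-frame tool [-0.00025312 -0.02836509  0.04518799]
(289, 191) [ 0.47246468 -0.15646795  0.068     ] level-frame tool [-0.01892628 -0.02667148  0.04451006]
(351, 191) [ 0.4476283  -0.12838284  0.068     ] level-frame tool [ 0.01854456 -0.02636639  0.04571929]
```

>>> jog_arm(motion=[[0,0.001,0.006,0,0.2],[0,0,0.006,0,0.2],[0,0,0,0,0.2],[0,0,0,0,0.2]])

```text
time_s: 30.15
position: [0.483, -0.1239, 0.1006]
tool_rot: [-3.102, -0.03, 2.302]
contact_force: [0.3, -0.0, -1.9]
width: 0.271
```

```bash
python3 rel.py .4825,-.1234,.0815
```

```text
pos [ 0.483  -0.1239  0.1006] rot [-3.102 -0.03   2.302] q [-0.314  0.099  1.617 -0.019  1.471 -2.614] F [ 0.3 -0.  -1.9]
rel tool [0.0001 0.0007 0.0191] tool z [-0.049 -0.004 -0.999]
tcp radius 0.0877 bearing -133.7 xaxis-perp deg 221.9
```

>>> jog_arm(motion=[[0,0,0.006,0,0.2],[0,0,0.005,0,0.2],[0,0,0.003,0,0.2],[0,0,0,0,0.2]])

```text
time_s: 30.48
position: [0.4822, -0.124, 0.0852]
tool_rot: [-3.102, -0.03, 2.302]
contact_force: [-0.0, 0.7, -1.8]
width: 0.274
```

```bash
python3 rel.py .4825,-.1234,.0815
```

```text
pos [ 0.4822 -0.124   0.0852] rot [-3.102 -0.03   2.302] q [-0.315  0.113  1.634 -0.019  1.44  -2.614] F [-0.   0.7 -1.8]
rel tool [0.0002 0.0008 0.0037] tool z [-0.049 -0.004 -0.999]
tcp radius 0.0883 bearing -134.0 xaxis-perp deg 221.9
```

>>> jog_arm(motion=[[0,0.0005,0.003,0,0.2],[0,0,0.002,0,0.2],[0,0,0.001,0,0.2]])

```text
time_s: 30.73
position: [0.4828, -0.1239, 0.0816]
tool_rot: [-3.103, -0.029, 2.301]
contact_force: [-4.1, 0.7, 6.8]
width: 0.272
```

```bash
python3 rel.py .4825,-.1234,.0815
```

```text
pos [ 0.4828 -0.1239  0.0816] rot [-3.103 -0.029  2.301] q [-0.315  0.118  1.637 -0.019  1.431 -2.613] F [-4.1  0.7  6.8]
rel tool [0.0005 0.0001 0.0002] tool z [-0.048 -0.004 -0.999]
tcp radius 0.0879 bearing -133.8 xaxis-perp deg 221.9
```

>>> jog_arm(motion=[[0,0,0,0,0.3],[0,0,0,0,0.4],[0,0,0,0,0.5],[0,0,0,0,0.55],[0,0,-0.01,0,0.55],[0,0,-0.025,0,0.55],[0,0,-0.035,0,0.55],[0,0,-0.03,0,0.55],[0,0.0,-0.01,0,0.55],[0,0,0,0,0.55]])

```text
time_s: 31.57
position: [0.4876, -0.1231, 0.1975]
tool_rot: [-3.102, -0.03, 2.301]
contact_force: [0.6, 0.6, -0.1]
width: 0.549
```

```bash
python3 rel.py .4825,-.1234,.0815; python3 look.py w11 crest red_post; python3 - <<'E'
from h import *
C=cam("wrist"); im=cv2.imread("pics/w11.png")
c=np.array([.482,-.1227]);v=np.array([.743,.669]);t=np.array([-.669,.743])
q=proj(C,[*c,.068]).astype(int); print(q)
v=[im[max(0,q[1]-110):q[1]+110,q[0]-130:q[0]+130]]
v[0]=cv2.resize(v[0],(520,440))
s=eyes.grab_frame("side")[195:305,260:400]
cv2.imwrite("pics/fin.png",np.hstack([v[0],cv2.resize(s,(280,220)).repeat(2,0)]))
E
```

```text
pos [ 0.4876 -0.1231  0.1975] rot [-3.102 -0.03   2.301] q [-0.31   0.039  1.482 -0.019  1.666 -2.614] F [ 0.6  0.6 -0.1]
rel tool [-0.0003  0.0006  0.1161] tool z [-0.049 -0.004 -0.999]
tcp radius 0.084 bearing -131.8 xaxis-perp deg 221.9
crest [317. 196.] 0.8 [ 0.4894 -0.1191  0.025 ]
red_post [319. 123.] 0.88 [ 0.4355 -0.1664  0.076 ]
[318 200]
```

View pics/fin.png

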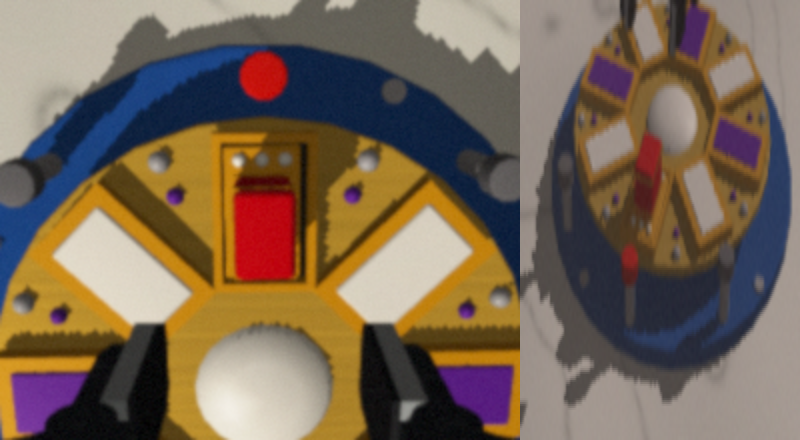

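```bash
python3 - <<'E'
from h import *
C=cam("wrist"); print("crest",toz(C,(317,196),.083),"expected px",proj(C,[.482,-.1227,.083]))
for n in("scene","side"):
    C=cam(n); eyes.grab_frame(n)
    for k,z in dict(handle=.095,tower=0,glue_gun=0,bead_jar=0).items():
        for d in eyes.tip_of(n,k)[:1]: print(n,k,np.round(d["centre"]),np.round(toz(C,d["centre"],z),3))
print(env.get_state()["contact_force"],env.get_state()["time_s"])
workorder.finish_job()
E
```

```text
crest [ 0.47705844 -0.12845007  0.083     ] expected px [318.21375044 204.8957495 ]
scene handle [336. 222.] [0.647 0.092 0.095]
scene tower [182. 208.] [ 0.622 -0.433  0.   ]
scene glue_gun [400. 281.] [0.717 0.289 0.   ]
scene bead_jar [472. 252.] [0.541 0.462 0.   ]
side tower [437. 333.] [ 0.614 -0.415  0.   ]
side bead_jar [268. 152.] [0.546 0.475 0.   ]
[ 0.35817149 -0.58340847 -0.26504041] 32.2667
the job is handed in; nothing more can be done
```

I worked the lever through three full strokes, letting it come back each time, and the empty setting now sits in line with the red-capped post. I then set the crest nearest the robot's base into that setting and handed the job in at 32.3 s. No verdict is reported.

**What the last checks showed**
- **Crest:** the last close-up shows it upright and centred in the setting, with an even gap all round. The gripper met the floor at the height expected for the crest being fully home.
- **Lever:** the scene camera puts the handle back at its rest position. The side camera did not find it in the last look.
- **Robot:** it was clear of everything, with contact force near 0.
- **Ornament, glue gun and jar:** no contact was seen. Their positions repeat to about 1–4 cm, roughly the spread these long-range readings show. The side camera did not find the glue gun in the last look.

**What disagreed or went less cleanly**
- **Crest position reading:** the last network reading from the wrist camera was about 7 mm off the expected crest centre. I relied on the close-up picture instead.
- **First stroke:** it met its stop with about 74 N at the wrist, below the 120 N limit. I cannot tell whether it counts against the 40 N rule for the arm and gripper body. The later end-stop pushes read about 28 and 36 N.
- **Tool tilt:** pushing the lever slowly tilted the tool. I corrected it twice by pressing the handle against its rest stop; the readings were about 20–31 N.

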